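Sweep the spacer rings through the tray gate

TASK

With the fingertips, sweep the three loose steel spacer rings across the black sorting tray and out through the narrow gate in its rim, one at a time, so that each drops into the slot behind the gate. Push them along the deck; do not pick anything up. Leave the bolt standing where it is in the tray, do not disturb the cup, spray can and screwdriver beside it, and finish with the hand clear of everything.

Things in the scene. Friction and masses are not known exactly. Their poses are not given: they have to be found in the camera images.
- tray: sorting tray fixed to the desk: flat black deck in a low bare-aluminium rim. Origin at desk level, x across the tray, y towards the gate, z up. Deck top at z = 55 mm; inside the rim it runs from x = -115 to 115 and y = -125 to 100 mm; rim walls are 5 mm thick, 14 mm above the deck (top z = 69 mm). The gate is a 40 mm wide opening in the +y wall at x = 0
- gate (a point): middle of the gate at the deck's outer edge, on deck level (tray x = 0, y = 105, z = 55 mm, flush with the outer face of the rim wall); axes as the tray's. The deck ends here and the slot begins: a ring tips in by itself once its centre is well past this edge
- slot (a point): centre of the slot's floor: an open-topped pit straight behind the gate, 60 mm (tray x, -30 to 30) by 42 mm (tray y, 105 to 147), floor 3 mm above the desk (52 mm below the deck), outer walls 5 mm thick and as high as the rim; axes as the tray's
- ring1: one of three identical plain steel spacer rings, 28 mm outside, 13 mm hole, 10 mm thick, about 37 g, lying flat and loose on the tray's deck; origin at the centre of its underside, z along the ring's axis
- ring2: one of three identical plain steel spacer rings, 28 mm outside, 13 mm hole, 10 mm thick, about 37 g, lying flat and loose on the tray's deck; origin at the centre of its underside, z along the ring's axis
- ring3: one of three identical plain steel spacer rings, 28 mm outside, 13 mm hole, 10 mm thick, about 37 g, lying flat and loose on the tray's deck; origin at the centre of its underside, z along the ring's axis
- bolt: steel hex bolt standing upright on its head on the deck: head 19 to 22 mm wide, 8 mm high, shank 12 mm thick, 42 mm tall in all, 60 g, loose; origin at the centre of its underside. Bolt and rings lie in the four quarters of the deck in any order, centres at least 60 mm apart, 30 mm or more to either side of the tray's line x = 0 and 50 mm or more from the rim
- cup: paper-white drinking cup, 82 mm across the rim, 95 mm tall, loose on the desk to the left of the tray; origin at the centre of its underside
- spray: spray can, 58 mm across, 150 mm tall, loose on the desk to the left of the tray; origin at the centre of its underside
- driver: screwdriver with black handle lying on the desk to the right of the tray, about 200 mm long along its x, handle to -x, loose; origin at desk level under its middle

How it is judged:
By the outcome, as a careful person would: the job done as asked, in the order asked, and still so for the second after the job is handed in, with the robot touching nothing.
It also fails if it takes over 67 s, if anything falls off the work surface, if the arm or the gripper's body presses on something with over 40 N, if the wrist force passes 120 N, or if a joint passes its speed limit or range.

ROBOT

A 6-joint arm with a two-finger parallel gripper is mounted at the origin on the work surface. World frame = base frame: x ahead of the robot, y to its left, z up, the work surface at z = 0. Lengths are in m, angles in degrees, forces in N, time in s.
With the tool pointing down it reaches from about 0.35 to 0.875 m from the base axis. Payload 4.2 kg.
Tool frame: the origin (TCP) lies at the very end of the fingers, on their centre line; the grasp point (between the pads) lies 19 mm behind it (tcp_to_grasp is the z of the grasp point in the tool frame, in m); z points along the fingers, y is the direction in which the jaws open and shut (so a half turn about z gives the same grasp; the last joint's range is limited). The gripper opens to 87 mm and grips with 3 to 60 N. Pads are 19 mm wide; open, the fingers measure 117 mm over their backs; the gripper's body (75 mm by 190 mm) begins 51 mm behind the grasp point.
Start: joints at [-54.97, 22.042, 0.453, 0, -68.411, -14.817], TCP at [0.216, -0.586, 0.223] pointing down, gripper open.
Joint ranges: [-179.83, 179.83], [-69.29, 118.12], [-61.27, 80.66], [-181.25, 117.63], [-171.15, -9.14], [-177.46, 177.46]. Speed limits (degrees/s): [159.86, 159.86, 180, 180, 180, 180].

INTERFACE

Orientations are given as a 3x3 rotation matrix whose columns are the frame's x, y, z axes.
In Python, from station import sense, capture, camera_params, finish_job, tcp_to_grasp gives the robot as it stands.
- The arm moves only by the shell command python3 -m inch 'ROWS'. ROWS is JSON, a list of rows, each an object of numbers: "jaw": the closure in counts, from 0 (fully open) to 255 (shut); "x", "y", "z": the shift along the world's x, y, z normalised to -1 to 1, where 1 is 0.06 m; "ax", "ay", "az": the turn, a rotation vector about the world's x, y, z normalised to -1 to 1, where 1 is 10 degrees. A call has 1 to 12 rows; each row shifts and turns the pose as measured when the row begins; what a row does not reach is not made up. A row lasts 1/8 s, in which the tool goes at most 62.5 mm and 10.7 degrees, less where a joint would pass 70% of its speed; a pose out of reach is approached as far as the arm can. A call with a number of a shift or a turn outside -1 to 1 is refused whole. A call with a gripper value outside its range is refused whole. The fingers move at their own pace and stop on an object; the grip force is fixed at half the most. Time passes only in rows, so rows that do not move let the fingers close. It gives the time, the measured TCP pose, the force and the opening at its end, in the units of the state.
- sense(): the state, without advancing time (a new reading comes with each control period).
- capture(name): name is "scene" or "side" or "wrist"; returns the picture (480x640x3 uint8, red, green, blue); there is no depth.
- camera_params(name): a dict with "vfov" (degrees; the focal length in pixels is half the picture's height over the tangent of half this angle, whatever the lens; pixels are square), "cx", "cy" (the principal point, pixels), "D" ([k1, k2, p1, p2, k3] as OpenCV has them; the pictures are not rectified), "R" (3x3) and "t" (3): a world point X has camera coordinates R X + t. Camera axes: x right, y down, z forward; pixel columns grow to the right and rows downward; lengths in m; the calibration is good to about 2 mm. A picture is of the moment at which its call begins: read the wrist's pose just before it. camera_params takes no time and is no camera call; for the wrist camera it gives the pose at the moment of the call.
- finish_job(): hands the job in, once; it reports no verdict.
The state is a dict: "time_s": time; "joints": joint angles; "joint_velocities": joint speeds; "effort": joint torques, N m; "tcp_pos": TCP position; "ee_rot": TCP orientation; "wrist_force": force on the tool from outside, world axes, zero at the start; "moment": the same for the moment, N m; "gripper_width": opening from 0.0 (shut) to 1.0 (fully open).
Only numpy, scipy, OpenCV 4.12 (cv2) and the standard library are available. Lean on these libraries where they do the work, as an engineer would, in place of code of your own. Each camera call takes 0.05 s, during which the arm holds its last target.

## Working session

There is one attempt and no reset: what is moved stays moved. The work goes in short steps, Python scripts to look and compute and a shell command to move; the robot and the scene stay as the last step left them, time stands still between calls to the robot, and variables do not carry over. Pictures are saved under pics/ and viewed, and the job is handed in when it is done.

```bash
ls; mkdir -p pics; python3 - <<'E'
from station import *
import cv2
print(sense()); print(tcp_to_grasp)
for n in ["scene","side","wrist"]:
    p=camera_params(n); print(n,p)
    cv2.imwrite(f"pics/{n}0.png",capture(n)[:,:,::-1])
E
```

```text
pics
{'time_s': 0.0, 'joints': array([-5.49708512e+01,  2.20919446e+01,  3.76975005e-01, -2.77250457e-02,
       -6.84141732e+01, -1.48173794e+01]), 'joint_velocities': array([-0.02979637, -0.00376515,  0.07301663,  0.00588081, -0.05571773,
       -0.16952009]), 'effort': array([-8.42794498e-05, -3.90663671e+01,  1.87403852e+01,  4.21976656e+00,
        1.09728935e-02, -1.73680305e-04]), 'tcp_pos': array([ 0.21572333, -0.58591178,  0.2214313 ]), 'ee_rot': array([[-9.38483673e-01, -3.45322370e-01, -9.25286458e-04],
       [-3.45323580e-01,  9.38481326e-01,  2.10392228e-03],
       [ 1.41832634e-04,  2.29401994e-03, -9.99997359e-01]]), 'wrist_force': array([-0.11601864, -0.98626546,  1.00965325]), 'moment': array([ 0.01603093,  0.01369928, -0.04577834]), 'gripper_width': 1.003276025507509}
-0.0187
scene {'vfov': 44.233981736386845, 'cx': 318.09256269052497, 'cy': 244.7421002599546, 'D': array([-0.12235872,  0.        ,  0.        ,  0.        ,  0.        ]), 'R': array([[-0.2055036 ,  0.97844553,  0.02031286],
       [ 0.63577687,  0.14925457, -0.75730499],
       [-0.74401347, -0.14271445, -0.65274539]]), 't': array([ 0.15191248, -0.34007999,  1.62866702])}
side {'vfov': 54.394448241008824, 'cx': 322.5729890290412, 'cy': 241.70232497805497, 'D': array([6.09088248e-05, 0.00000000e+00, 0.00000000e+00, 0.00000000e+00,
       0.00000000e+00]), 'R': array([[ 0.91460537, -0.40413434,  0.01313225],
       [-0.2987231 , -0.69722202, -0.65164865],
       [ 0.27250969,  0.59207845, -0.75840727]]), 't': array([-0.57549855,  0.21021458,  0.86016824])}
wrist {'vfov': 71.62994254787574, 'cx': 319.61365397793077, 'cy': 243.7089345636488, 'D': array([-0.06324465,  0.        ,  0.        ,  0.        ,  0.        ]), 'R': array([[-0.34584126,  0.93828957,  0.00254895],
       [ 0.91095114,  0.33511117,  0.24055876],
       [ 0.2248596 ,  0.08551712, -0.97063123]]), 't': array([ 0.62332132, -0.02825877,  0.39014664])}
```

View pics/scene0.png

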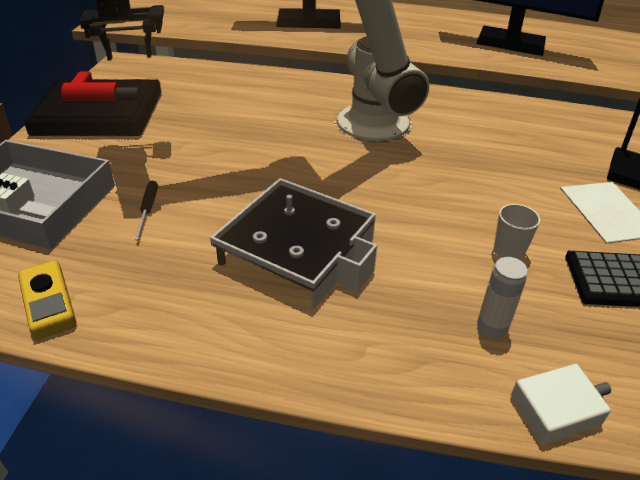

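View pics/side0.png

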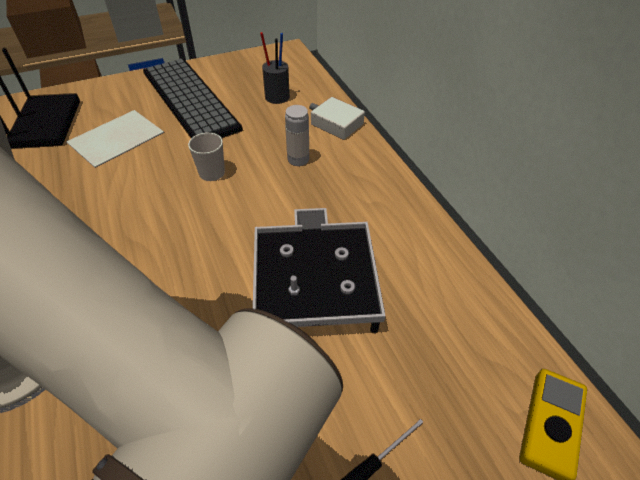

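View pics/wrist0.png

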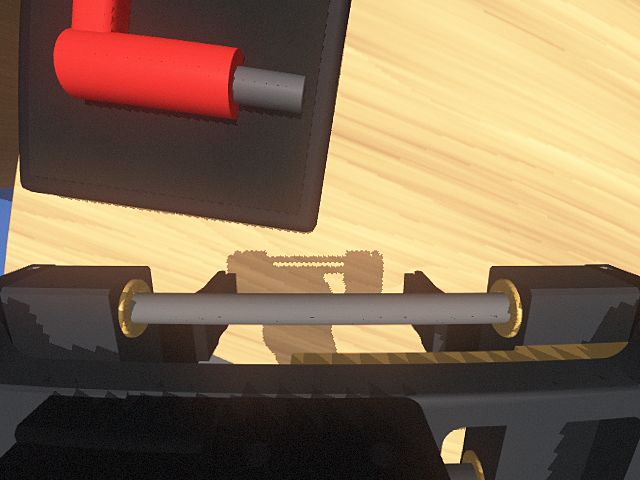

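The scene view shows the tray with corners near (281,180), (375,214), (316,285) and (212,240), and the slot near (358,262). The bolt is near (289,205) and the rings are near (333,223), (260,237) and (296,251). The side view shows the same layout: rings at (287,250), (341,254) and (347,287), bolt at (294,287). Next I'll zoom in on both.

```bash
cat > h.py <<'E'
import numpy as np, cv2, json
from station import *
def K(p):
    f=240/np.tan(np.radians(p["vfov"]/2)); return np.array([[f,0,p["cx"]],[0,f,p["cy"]],[0,0,1.]])
def ray(p,px):
    u=cv2.undistortPoints(np.array(px,float).reshape(-1,1,2),K(p),p["D"]).reshape(-1,2)
    R,t=p["R"],p["t"]; d=np.c_[u,np.ones(len(u))]@R; return -R.T@t,d
def onz(p,px,z):
    c,d=ray(p,px); return c+d*((z-c[2])/d[:,2])[:,None]
def proj(p,X):
    return cv2.projectPoints(np.array(X,float).reshape(-1,1,3),cv2.Rodrigues(p["R"])[0],p["t"],K(p),p["D"])[0].reshape(-1,2)
E
python3 - <<'E'
import cv2
a=cv2.imread("pics/scene0.png")[170:320,205:385]
b=cv2.imread("pics/side0.png")[200:340,240:400]
cv2.imwrite("pics/sc_z.png",cv2.resize(a,None,fx=4,fy=4,interpolation=cv2.INTER_CUBIC))
cv2.imwrite("pics/si_z.png",cv2.resize(b,None,fx=4,fy=4,interpolation=cv2.INTER_CUBIC))
E
```

```text
(no output)
```

View pics/sc_z.png

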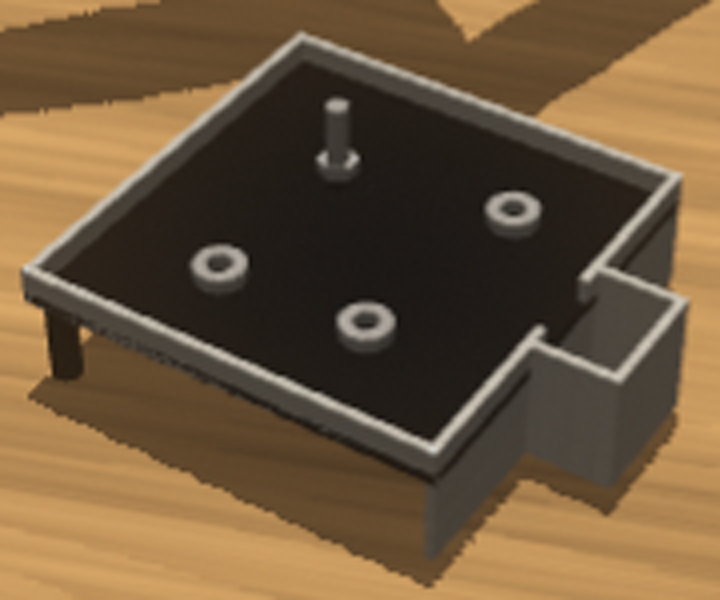

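View pics/si_z.png

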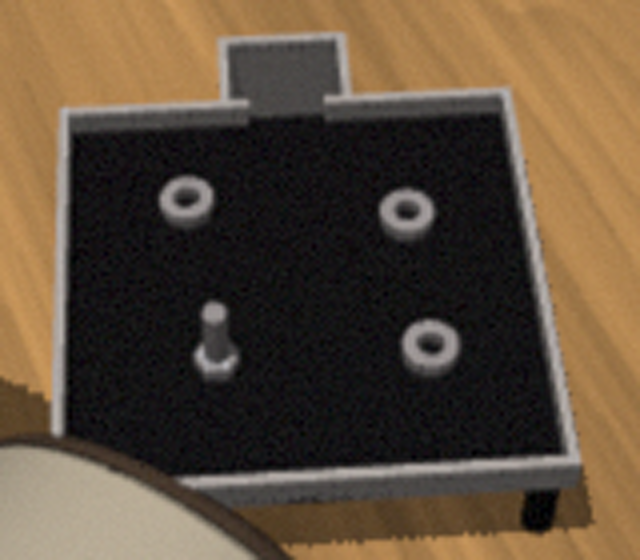

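Zoomed scene view: outer rim corners at (300,32), (683,176), (433,455) and (22,268), ring hole centres at (513,210), (219,264) and (365,321). Zoomed side view: ring centres at (187,199), (407,211) and (431,345), rim corners at (62,107), (508,88) and (580,463).

```bash
cat > m.py <<'E'
from h import *
ps,pd=camera_params("scene"),camera_params("side")
S=lambda L:(np.array(L)+.5)/4-.5+[205,170]
D=lambda L:(np.array(L)+.5)/4-.5+[240,200]
loc=np.array([[-.12,-.13],[-.12,.105],[.12,.105],[.12,-.13]])
def fit(loc,W):
    a,b=loc.mean(0),W.mean(0); U,_,V=np.linalg.svd((loc-a).T@(W-b)); R=(U@V).T; t=b-R@a
    return R,t,np.linalg.norm(W-(loc@R.T+t),axis=1)
cs=onz(ps,S([[300,32],[683,176],[433,455],[22,268]]),.069)[:,:2]
cd=onz(pd,D([[62,107],[508,88],[580,463]]),.069)[:,:2]
print("side",cd.round(4)); print("scene",cs.round(4))
print([np.linalg.norm(cs[i]-cs[(i+1)%4]).round(4) for i in range(4)])
for L,W in((loc,cs),(loc[[1,2,3]],cd),(np.r_[loc,loc[[1,2,3]]],np.r_[cs,cd])):
    R,t,e=fit(L,W); print("t",t.round(4),"ang",np.degrees(np.arctan2(R[1,0],R[0,0])).round(2),"res",e.round(4))
def tri(a,b):
    P=[K(p)@np.c_[p["R"],p["t"]] for p in (ps,pd)]
    q=[cv2.undistortPoints(np.array(x,float).reshape(-1,1,2),K(p),p["D"],P=K(p)).reshape(-1,2).T for x,p in((a,ps),(b,pd))]
    X=cv2.triangulatePoints(P[0],P[1],*q); return (X[:3]/X[3]).T
a=S([[513,210],[365,321],[219,264],[337,103]]);b=D([[187,199],[407,211],[431,345],[213,312]])
print("tri",tri(a,b).round(4))
for p,x in((ps,a),(pd,b)):
    W=np.r_[onz(p,x[:3],.065),onz(p,x[3:],.097)][:,:2]
    print("W",W.round(4).tolist()," tray mm",((W-t)@R*1e3).round(1).tolist())
E
python3 m.py
```

```text
side [[ 0.5027  0.068 ]
 [ 0.7257 -0.0124]
 [ 0.6486 -0.2325]]
scene [[ 0.4219 -0.1543]
 [ 0.5015  0.0679]
 [ 0.7277 -0.0133]
 [ 0.6473 -0.2338]]
[np.float64(0.2359), np.float64(0.2403), np.float64(0.2347), np.float64(0.239)]
t [ 0.5788 -0.0716] ang -19.72 res [0.0008 0.0002 0.0005 0.0009]
t [ 0.579  -0.0706] ang -19.64 res [0.0016 0.0017 0.0009]
t [ 0.5789 -0.0712] ang -19.67 res [0.0011 0.0003 0.0008 0.0009 0.0015 0.0016 0.0016]
tri [[ 0.5421 -0.0124  0.0635]
 [ 0.6417 -0.0647  0.0642]
 [ 0.6168 -0.1439  0.0639]
 [ 0.52   -0.1084  0.0981]]
W [[0.5439, -0.0121], [0.6428, -0.0646], [0.6181, -0.1435], [0.5187, -0.1088]]  tray mm [[-52.9, 43.8], [57.9, 27.7], [61.3, -54.9], [-44.0, -55.7]]
W [[0.5417, -0.0137], [0.6413, -0.065], [0.6163, -0.1445], [0.5202, -0.1074]]  tray mm [[-54.4, 41.6], [56.6, 26.8], [59.9, -56.4], [-43.0, -53.9]]
```

Both views agree to within 2 mm. The tray is at (0.579, -0.071), yaw -19.7°. In tray mm the rings are A(-53,43), B(57,27) and C(61,-56), and the bolt is at (-43,-55). 

I'll push with the jaws about 14 mm apart, so the two fingers form a stable two-point notch: first sideways onto x = 0, then towards the gate. First move is to behind ring A.

```bash
cat > go.py <<'E'
import sys,numpy as np
from station import sense
# usage: go.py tx ty z_mm pushdir_deg(tray)   -> deltas in row units
a=np.radians(-19.67); R=np.array([[np.cos(a),-np.sin(a)],[np.sin(a),np.cos(a)]]); t=np.array([.5789,-.0712])
s=sense(); p=s["tcp_pos"]; l=(p[:2]-t)@R*1e3
yaw=np.degrees(np.arctan2(s["ee_rot"][1,0],s["ee_rot"][0,0]))+19.67
print("t",round(s["time_s"],2),"tray",l.round(1),"z",round(p[2]*1e3,1),"yaw_tray",round(yaw%180,1),"zaxis",s["ee_rot"][:,2].round(3),"F",s["wrist_force"].round(1),"w",round(s["gripper_width"],3),"q",s["joints"].round(0))
if len(sys.argv)>1:
    x,y,z,d=map(float,sys.argv[1:5])
    w=R@np.array([x,y])/1e3+t-p[:2]; dy=(d-yaw+90)%180-90
    print("delta units x %.3f y %.3f z %.3f az %.3f"%(w[0]/.06,w[1]/.06,(z/1e3-p[2])/.06,dy/10))
E
python3 -m inch '[{"x":0.41,"y":0.81,"z":-0.1,"az":-0.33,"jaw":214},{"x":0.41,"y":0.81,"z":-0.1,"az":-0.33,"jaw":214},{"x":0.41,"y":0.81,"z":-0.1,"az":-0.33,"jaw":214},{"x":0.41,"y":0.81,"z":-0.1,"az":-0.33,"jaw":214},{"x":0.41,"y":0.81,"z":-0.1,"az":-0.33,"jaw":214},{"x":0.41,"y":0.81,"z":-0.1,"az":-0.33,"jaw":214},{"x":0.41,"y":0.81,"z":-0.1,"az":-0.33,"jaw":214},{"x":0.41,"y":0.81,"z":-0.1,"az":-0.33,"jaw":214},{"x":0.41,"y":0.81,"z":-0.1,"az":-0.33,"jaw":214},{"x":0.41,"y":0.81,"z":-0.1,"az":-0.33,"jaw":214}]'; python3 go.py -88 42.7 110 0
```

```text
t 0.15 tray [-168.6 -607.1] z 221.7 yaw_tray 39.9 zaxis [-0.001  0.001 -1.   ] F [ 0.1  0.1 -0.5] w 1.002 q [-55.  22.   0.  -0. -68. -15.]
delta units x 4.910 y 9.745 z -1.862 az -3.988$[0]: bad value
```

```bash
python3 -m inch '[{"jaw":214,"x":0.41,"y":0.81,"z":-0.1,"ax":0,"ay":0,"az":-0.33}]'; python3 -m inch --help | head -20
```

```text
time_s: 0.28
tcp_pos: [0.2399, -0.5388, 0.2148]
ee_rot: [[-0.958, -0.285, -0.001], [-0.285, 0.958, 0.001], [0.0, 0.001, -1.0]]
wrist_force: [0.6, 0.4, -0.3]
gripper_width: 0.95invalid input: not JSON, or not a number
```

Every key has to be present in each row, and tracking follows the command closely.

```bash
python3 -m inch '[{"jaw":214,"x":0.41,"y":0.81,"z":-0.1,"ax":0,"ay":0,"az":-0.33},{"jaw":214,"x":0.41,"y":0.81,"z":-0.1,"ax":0,"ay":0,"az":-0.33},{"jaw":214,"x":0.41,"y":0.81,"z":-0.1,"ax":0,"ay":0,"az":-0.33},{"jaw":214,"x":0.41,"y":0.81,"z":-0.1,"ax":0,"ay":0,"az":-0.33},{"jaw":214,"x":0.41,"y":0.81,"z":-0.1,"ax":0,"ay":0,"az":-0.33},{"jaw":214,"x":0.41,"y":0.81,"z":-0.1,"ax":0,"ay":0,"az":-0.33},{"jaw":214,"x":0.41,"y":0.81,"z":-0.1,"ax":0,"ay":0,"az":-0.33},{"jaw":214,"x":0.41,"y":0.81,"z":-0.1,"ax":0,"ay":0,"az":-0.33},{"jaw":214,"x":0.41,"y":0.81,"z":-0.1,"ax":0,"ay":0,"az":-0.33},{"jaw":214,"x":0.41,"y":0.81,"z":-0.1,"ax":0,"ay":0,"az":-0.33}]'; python3 go.py -88 42.7 110 0
```

```text
time_s: 1.52
tcp_pos: [0.49, -0.0365, 0.1519]
ee_rot: [[-0.953, 0.304, 0.002], [0.304, 0.953, 0.003], [-0.001, 0.003, -1.0]]
wrist_force: [0.3, -0.5, -0.6]
gripper_width: 0.159
t 1.52 tray [-95.4   2.7] z 151.9 yaw_tray 2.0 zaxis [ 0.002  0.003 -1.   ] F [ 0.3 -0.5 -0.6] w 0.159 q [  15.   13.  -24.   -0.  -53. -122.]
delta units x 0.340 y 0.586 z -0.698 az -0.197
```

```bash
python3 -m inch '[{"jaw":214,"x":0.34,"y":0.58,"z":-0.2,"ax":0,"ay":0,"az":-0.2},{"jaw":214,"x":0,"y":0,"z":-0.3,"ax":0,"ay":0,"az":0},{"jaw":214,"x":0,"y":0,"z":0,"ax":0,"ay":0,"az":0}]'; python3 go.py -88 42.7 60 0
```

```text
time_s: 1.9
tcp_pos: [0.5121, 0.0034, 0.1202]
ee_rot: [[-0.943, 0.333, 0.001], [0.333, 0.943, 0.002], [-0.0, 0.003, -1.0]]
wrist_force: [-0.2, -0.8, -0.0]
gripper_width: 0.166
t 1.9 tray [-88.   47.7] z 120.2 yaw_tray 0.2 zaxis [ 0.001  0.002 -1.   ] F [-0.2 -0.8 -0. ] w 0.166 q [  18.   17.  -23.   -0.  -49. -128.]
delta units x -0.028 y -0.079 z -1.004 az -0.024
```

```bash
python3 - <<'E'
from h import *
cv2.imwrite("pics/wrist1.png",capture("wrist")[:,:,::-1])
E
```

```text
(no output)
```

View pics/wrist1.png

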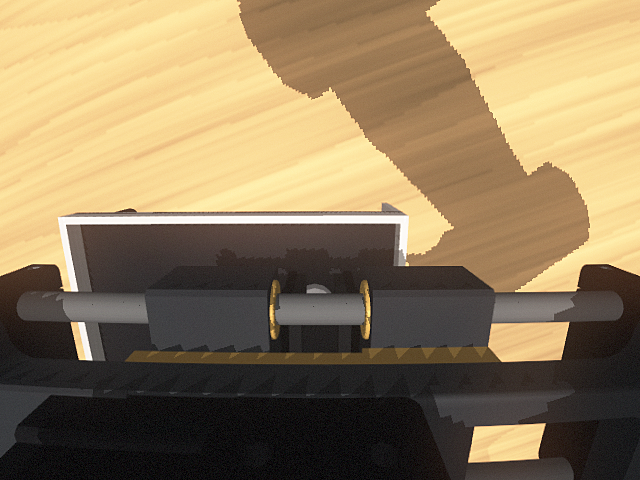

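The wrist camera mostly sees the gripper's own parts, but ring A's top shows between the fingers at (318,288), so I'm lined up with it. Lowering now.

```bash
python3 -m inch '[{"jaw":214,"x":-0.03,"y":-0.08,"z":-0.4,"ax":0,"ay":0,"az":0},{"jaw":214,"x":0,"y":0,"z":-0.3,"ax":0,"ay":0,"az":0},{"jaw":214,"x":0,"y":0,"z":-0.15,"ax":0,"ay":0,"az":0},{"jaw":214,"x":0,"y":0,"z":0,"ax":0,"ay":0,"az":0}]'; python3 go.py -88 42.7 60 0
```

```text
time_s: 2.45
tcp_pos: [0.5134, -0.0029, 0.073]
ee_rot: [[-0.942, 0.334, 0.011], [0.334, 0.942, 0.004], [-0.009, 0.007, -1.0]]
wrist_force: [0.4, 0.1, 0.2]
gripper_width: 0.159
t 2.45 tray [-84.7  42.2] z 73.0 yaw_tray 0.1 zaxis [ 0.011  0.004 -1.   ] F [0.4 0.1 0.2] w 0.159 q [  18.   21.  -27.   -0.  -42. -127.]
delta units x -0.050 y 0.026 z -0.216 az -0.013
```

```bash
python3 -m inch '[{"jaw":214,"x":-0.03,"y":0.02,"z":-0.12,"ax":0,"ay":0,"az":0},{"jaw":214,"x":0,"y":0,"z":-0.1,"ax":0,"ay":0,"az":0},{"jaw":214,"x":0,"y":0,"z":0,"ax":0,"ay":0,"az":0}]'; python3 go.py -21.6 42.7 60 0
```

```text
time_s: 2.82
tcp_pos: [0.5125, -0.0017, 0.0606]
ee_rot: [[-0.942, 0.334, 0.014], [0.334, 0.942, 0.005], [-0.012, 0.009, -1.0]]
wrist_force: [-0.4, -0.1, 0.4]
gripper_width: 0.161
t 2.83 tray [-86.   43.1] z 60.6 yaw_tray 0.1 zaxis [ 0.014  0.005 -1.   ] F [-0.4 -0.1  0.4] w 0.161 q [  18.   21.  -28.    0.  -40. -128.]
delta units x 1.008 y -0.368 z -0.010 az -0.013
```

```bash
python3 -m inch '[{"jaw":214,"x":0.126,"y":-0.046,"z":0,"ax":-0.03,"ay":0.08,"az":0},{"jaw":214,"x":0.126,"y":-0.046,"z":0,"ax":0,"ay":0,"az":0},{"jaw":214,"x":0.126,"y":-0.046,"z":0,"ax":0,"ay":0,"az":0},{"jaw":214,"x":0.126,"y":-0.046,"z":0,"ax":0,"ay":0,"az":0},{"jaw":214,"x":0.126,"y":-0.046,"z":0,"ax":0,"ay":0,"az":0},{"jaw":214,"x":0.126,"y":-0.046,"z":0,"ax":0,"ay":0,"az":0}]'; python3 go.py -21.6 42.7 60 0
```

```text
time_s: 3.58
tcp_pos: [0.5615, -0.0193, 0.061]
ee_rot: [[-0.943, 0.334, 0.0], [0.334, 0.943, -0.001], [-0.001, -0.001, -1.0]]
wrist_force: [-0.5, 0.0, -0.1]
gripper_width: 0.166
t 3.58 tray [-33.9  43.1] z 61.0 yaw_tray 0.2 zaxis [ 0.    -0.001 -1.   ] F [-0.5  0.  -0.1] w 0.166 q [  15.   26.  -20.    0.  -44. -124.]
delta units x 0.191 y -0.074 z -0.016 az -0.015
```

```bash
python3 -m inch '[{"jaw":214,"x":0.09,"y":-0.035,"z":-0.015,"ax":0,"ay":0,"az":0},{"jaw":214,"x":0.07,"y":-0.03,"z":0,"ax":0,"ay":0,"az":0},{"jaw":214,"x":0,"y":0,"z":0,"ax":0,"ay":0,"az":0}]'; python3 go.py -21.6 42.7 60 0; cat > look.py <<'E'
import sys
from h import *
a=capture("scene")[150:330,195:395,::-1]; 
b=capture("side")[190:340,230:400,::-1]
f=lambda i:cv2.resize(i,(400,int(400*i.shape[0]/i.shape[1])),interpolation=cv2.INTER_CUBIC)
a,b=f(a),f(b); h=max(a.shape[0],b.shape[0])
o=np.zeros((h,800,3),np.uint8); o[:a.shape[0],:400]=a; o[:b.shape[0],400:]=b
cv2.imwrite("pics/"+sys.argv[1]+".png",o)
E
python3 look.py l1
```

```text
time_s: 3.95
tcp_pos: [0.5722, -0.0237, 0.0599]
ee_rot: [[-0.942, 0.335, 0.0], [0.335, 0.942, -0.001], [-0.0, -0.001, -1.0]]
wrist_force: [-1.0, 0.0, -0.6]
gripper_width: 0.163
t 3.95 tray [-22.3  42.5] z 59.9 yaw_tray 0.1 zaxis [ 0.    -0.001 -1.   ] F [-1.   0.  -0.6] w 0.163 q [  14.   27.  -19.    0.  -45. -123.]
delta units x 0.013 y -0.001 z 0.002 az -0.012
```

View pics/l1.png

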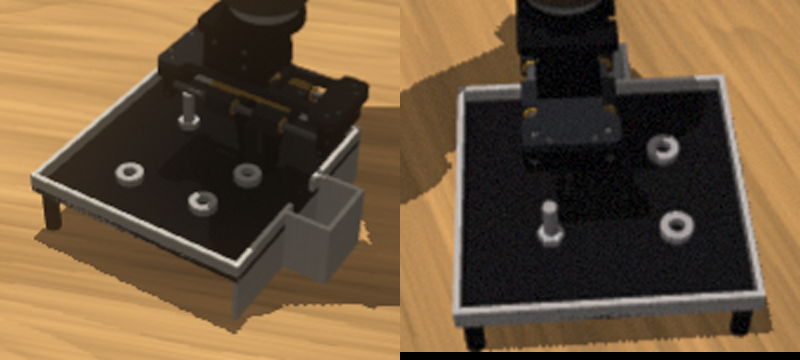

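The ring sits in front of the fingers, at about (247,173) in the left panel, which is tray (0,43). Bolt and other rings are untouched. Now back off, lift, and turn 90°.

```bash
python3 -m inch '[{"jaw":214,"x":-0.12,"y":0.05,"z":0.1,"ax":0,"ay":0,"az":0},{"jaw":214,"x":0,"y":0,"z":0.5,"ax":0,"ay":0,"az":0},{"jaw":214,"x":0,"y":0,"z":0.3,"ax":0,"ay":0,"az":0.9},{"jaw":214,"x":0,"y":0,"z":0,"ax":0,"ay":0,"az":1},{"jaw":214,"x":0.05,"y":-0.1,"z":0,"ax":0,"ay":0,"az":1},{"jaw":214,"x":0.05,"y":-0.1,"z":0,"ax":0,"ay":0,"az":1},{"jaw":214,"x":0.05,"y":-0.1,"z":0,"ax":0,"ay":0,"az":1},{"jaw":214,"x":0.05,"y":-0.1,"z":0,"ax":0,"ay":0,"az":1},{"jaw":214,"x":0.05,"y":-0.1,"z":0,"ax":0,"ay":0,"az":1},{"jaw":214,"x":0.05,"y":-0.1,"z":0,"ax":0,"ay":0,"az":1}]'; python3 go.py 0 4 60 90
```

```text
time_s: 5.3
tcp_pos: [0.5769, -0.0544, 0.1207]
ee_rot: [[-0.465, -0.886, 0.004], [-0.886, 0.465, 0.002], [-0.003, -0.003, -1.0]]
wrist_force: [-0.1, -0.5, 0.8]
gripper_width: 0.158
t 5.3 tray [-7.5 15.2] z 120.7 yaw_tray 82.0 zaxis [ 0.004  0.002 -1.   ] F [-0.1 -0.5  0.8] w 0.158 q [ 11.  23. -14.  -0. -53. -38.]
delta units x 0.055 y -0.217 z -1.011 az 0.801
```

```bash
python3 -m inch '[{"jaw":214,"x":0.05,"y":-0.2,"z":-0.1,"ax":0,"ay":0,"az":0.7},{"jaw":214,"x":0,"y":0,"z":-0.4,"ax":0,"ay":0,"az":0},{"jaw":214,"x":0,"y":0,"z":-0.3,"ax":0,"ay":0,"az":0},{"jaw":214,"x":0,"y":0,"z":0,"ax":0,"ay":0,"az":0}]'; python3 go.py 0 4 60 90
```

```text
time_s: 5.8
tcp_pos: [0.5787, -0.0659, 0.0743]
ee_rot: [[-0.347, -0.938, 0.007], [-0.938, 0.347, 0.003], [-0.005, -0.006, -1.0]]
wrist_force: [-0.4, -0.2, -0.1]
gripper_width: 0.161
t 5.8 tray [-2.   4.9] z 74.3 yaw_tray 89.3 zaxis [ 0.007  0.003 -1.   ] F [-0.4 -0.2 -0.1] w 0.161 q [  9.  26. -17.  -0. -47. -30.]
delta units x 0.026 y -0.026 z -0.239 az 0.066
```

```bash
python3 -m inch '[{"jaw":214,"x":0.03,"y":-0.02,"z":-0.14,"ax":0,"ay":0.04,"az":0.07},{"jaw":214,"x":0,"y":0,"z":-0.1,"ax":0,"ay":0,"az":0},{"jaw":214,"x":0,"y":0,"z":0,"ax":0,"ay":0,"az":0},{"jaw":214,"x":0.045,"y":0.126,"z":0,"ax":0,"ay":0,"az":0},{"jaw":214,"x":0.045,"y":0.126,"z":0,"ax":0,"ay":0,"az":0},{"jaw":214,"x":0.045,"y":0.126,"z":0,"ax":0,"ay":0,"az":0},{"jaw":214,"x":0.045,"y":0.126,"z":0,"ax":0,"ay":0,"az":0}]'; python3 go.py 0 84 60 90
```

```text
time_s: 6.68
tcp_pos: [0.5934, -0.0345, 0.062]
ee_rot: [[-0.334, -0.942, 0.004], [-0.942, 0.334, 0.003], [-0.004, -0.003, -1.0]]
wrist_force: [0.6, -0.2, -0.9]
gripper_width: 0.159
t 6.67 tray [ 1.3 39.4] z 62.0 yaw_tray 90.1 zaxis [ 0.004  0.003 -1.   ] F [ 0.6 -0.2 -0.9] w 0.159 q [ 12.  28. -15.  -0. -46. -32.]
delta units x 0.229 y 0.707 z -0.034 az -0.014
```

```bash
python3 -m inch '[{"jaw":214,"x":0.04,"y":0.126,"z":-0.03,"ax":0,"ay":0,"az":0},{"jaw":214,"x":0.04,"y":0.126,"z":0,"ax":0,"ay":0,"az":0},{"jaw":214,"x":0.04,"y":0.126,"z":0,"ax":0,"ay":0,"az":0},{"jaw":214,"x":0.04,"y":0.12,"z":0,"ax":0,"ay":0,"az":0},{"jaw":214,"x":0.03,"y":0.08,"z":0,"ax":0,"ay":0,"az":0},{"jaw":214,"x":0,"y":0,"z":0,"ax":0,"ay":0,"az":0}]'; python3 go.py 0 84 60 90; python3 look.py l2
```

```text
time_s: 7.42
tcp_pos: [0.6059, 0.0035, 0.0601]
ee_rot: [[-0.333, -0.943, 0.004], [-0.943, 0.333, 0.003], [-0.004, -0.003, -1.0]]
wrist_force: [0.2, 0.7, 0.4]
gripper_width: 0.164
t 7.42 tray [ 0.3 79.5] z 60.1 yaw_tray 90.2 zaxis [ 0.004  0.003 -1.   ] F [0.2 0.7 0.4] w 0.164 q [ 16.  29. -14.  -0. -47. -35.]
delta units x 0.021 y 0.073 z -0.002 az -0.021
```

View pics/l2.png

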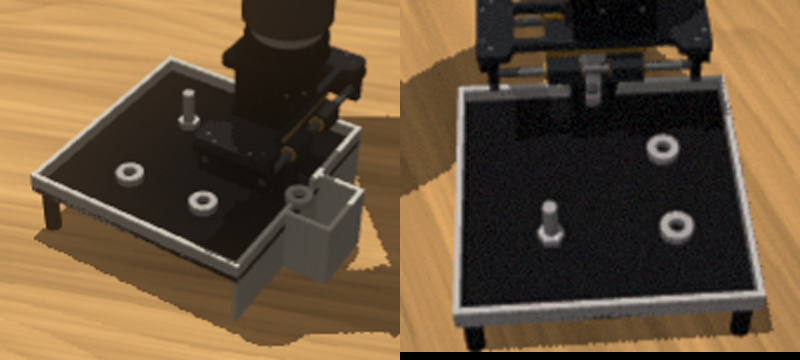

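The ring is in the gate opening, at about (298,193) in the left panel. Back off slightly, shut the jaws and push through.

```bash
python3 -m inch '[{"jaw":214,"x":-0.03,"y":-0.08,"z":0,"ax":0,"ay":0,"az":0},{"jaw":255,"x":0,"y":0,"z":0,"ax":0,"ay":0,"az":0},{"jaw":255,"x":0,"y":0,"z":0,"ax":0,"ay":0,"az":0},{"jaw":255,"x":0.04,"y":0.126,"z":0,"ax":0,"ay":0,"az":0},{"jaw":255,"x":0.04,"y":0.126,"z":0,"ax":0,"ay":0,"az":0},{"jaw":255,"x":0.04,"y":0.12,"z":0,"ax":0,"ay":0,"az":0},{"jaw":255,"x":0.04,"y":0.12,"z":0,"ax":0,"ay":0,"az":0},{"jaw":255,"x":0,"y":0,"z":0,"ax":0,"ay":0,"az":0}]'; python3 go.py 0 106 60 90; python3 look.py l3
```

```text
time_s: 8.52
tcp_pos: [0.6141, 0.0296, 0.0602]
ee_rot: [[-0.334, -0.943, 0.005], [-0.943, 0.334, 0.003], [-0.004, -0.003, -1.0]]
wrist_force: [-1.3, 0.4, 0.4]
gripper_width: 0.006
t 8.53 tray [ -0.7 106.7] z 60.2 yaw_tray 90.2 zaxis [ 0.005  0.003 -1.   ] F [-1.3  0.4  0.4] w 0.006 q [ 18.  30. -13.  -0. -47. -37.]
delta units x 0.007 y -0.016 z -0.003 az -0.017
```

View pics/l3.png

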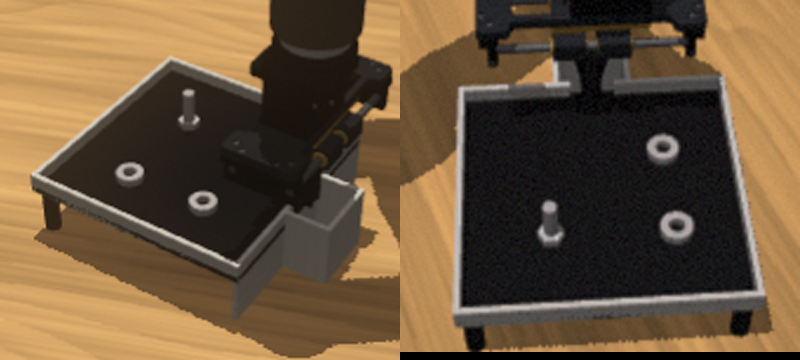

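The ring is gone from the gate and has dropped. Lift and move to the right-hand side of ring B.

```bash
python3 -m inch '[{"jaw":214,"x":0,"y":0,"z":0.5,"ax":0,"ay":0,"az":0},{"jaw":214,"x":0,"y":0,"z":0.5,"ax":0,"ay":0,"az":-0.5},{"jaw":214,"x":0.11,"y":-0.2,"z":0,"ax":0,"ay":0,"az":-1},{"jaw":214,"x":0.11,"y":-0.2,"z":0,"ax":0,"ay":0,"az":-1},{"jaw":214,"x":0.11,"y":-0.2,"z":0,"ax":0,"ay":0,"az":-1},{"jaw":214,"x":0.11,"y":-0.2,"z":0,"ax":0,"ay":0,"az":-1},{"jaw":214,"x":0.11,"y":-0.2,"z":0,"ax":0,"ay":0,"az":-1},{"jaw":214,"x":0.11,"y":-0.2,"z":0,"ax":0,"ay":0,"az":-1},{"jaw":214,"x":0.11,"y":-0.2,"z":0,"ax":0,"ay":0,"az":-1},{"jaw":214,"x":0.11,"y":-0.2,"z":0,"ax":0,"ay":0,"az":-0.9}]'; python3 go.py 92 27 75 0; python3 look.py l4
```

```text
time_s: 9.88
tcp_pos: [0.6654, -0.0721, 0.1219]
ee_rot: [[-0.959, 0.284, 0.003], [0.284, 0.959, -0.001], [-0.003, -0.001, -1.0]]
wrist_force: [-0.3, 0.4, 0.1]
gripper_width: 0.16
t 9.88 tray [81.8 28.3] z 121.9 yaw_tray 3.2 zaxis [ 0.003 -0.001 -1.   ] F [-0.3  0.4  0.1] w 0.16 q [   8.   31.   -1.    0.  -59. -114.]
delta units x 0.153 y -0.077 z -0.782 az -0.320
```

View pics/l4.png

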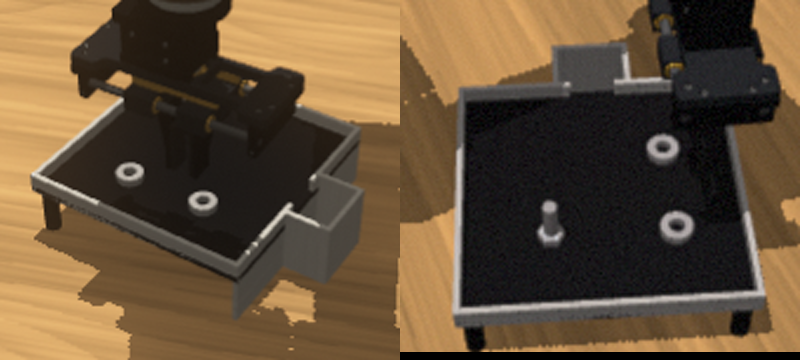

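Gate and slot look empty at deck level, and rings B and C and the bolt have not moved. Lowering behind B.

```bash
python3 -m inch '[{"jaw":214,"x":0.15,"y":-0.07,"z":0,"ax":0,"ay":0,"az":-0.3},{"jaw":214,"x":0,"y":0,"z":-0.3,"ax":0,"ay":0,"az":0},{"jaw":214,"x":0,"y":0,"z":-0.3,"ax":0,"ay":0,"az":0},{"jaw":214,"x":0,"y":0,"z":-0.1,"ax":0,"ay":0,"az":0},{"jaw":214,"x":0,"y":0,"z":0,"ax":0,"ay":0,"az":0}]'; python3 go.py 92 27 60 0
```

```text
time_s: 10.6
tcp_pos: [0.6713, -0.0756, 0.0752]
ee_rot: [[-0.948, 0.32, -0.002], [0.32, 0.948, -0.001], [0.001, -0.001, -1.0]]
wrist_force: [-0.7, -0.9, 0.2]
gripper_width: 0.163
t 10.6 tray [88.5 26.9] z 75.2 yaw_tray 1.0 zaxis [-0.002 -0.001 -1.   ] F [-0.7 -0.9  0.2] w 0.163 q [   7.   34.   -2.    0.  -54. -116.]
delta units x 0.055 y -0.019 z -0.254 az -0.103
```

```bash
python3 -m inch '[{"jaw":214,"x":0.03,"y":-0.01,"z":-0.14,"ax":0,"ay":0,"az":-0.1},{"jaw":214,"x":0,"y":0,"z":-0.12,"ax":0,"ay":0,"az":0},{"jaw":214,"x":0,"y":0,"z":0,"ax":0,"ay":0,"az":0},{"jaw":214,"x":-0.126,"y":0.045,"z":0,"ax":0,"ay":0,"az":0},{"jaw":214,"x":-0.126,"y":0.045,"z":0,"ax":0,"ay":0,"az":0},{"jaw":214,"x":-0.126,"y":0.045,"z":0,"ax":0,"ay":0,"az":0},{"jaw":214,"x":-0.126,"y":0.045,"z":0,"ax":0,"ay":0,"az":0}]'; python3 go.py 21.6 27 60 0
```

```text
time_s: 11.48
tcp_pos: [0.6418, -0.0645, 0.0602]
ee_rot: [[-0.942, 0.336, 0.001], [0.336, 0.942, -0.0], [-0.002, 0.0, -1.0]]
wrist_force: [-0.7, 0.1, -1.2]
gripper_width: 0.161
t 11.47 tray [57.  27.5] z 60.2 yaw_tray 0.0 zaxis [ 0.001 -0.    -1.   ] F [-0.7  0.1 -1.2] w 0.161 q [   9.   32.   -8.    0.  -50. -118.]
delta units x -0.559 y 0.191 z -0.004 az -0.005
```

```bash
python3 -m inch '[{"jaw":214,"x":-0.126,"y":0.043,"z":0,"ax":0,"ay":0,"az":0},{"jaw":214,"x":-0.126,"y":0.043,"z":0,"ax":0,"ay":0,"az":0},{"jaw":214,"x":-0.126,"y":0.043,"z":0,"ax":0,"ay":0,"az":0},{"jaw":214,"x":-0.1,"y":0.035,"z":0,"ax":0,"ay":0,"az":0},{"jaw":214,"x":-0.05,"y":0.017,"z":0,"ax":0,"ay":0,"az":0},{"jaw":214,"x":0,"y":0,"z":0,"ax":0,"ay":0,"az":0}]'; python3 go.py 21.6 27 60 0; python3 look.py l5
```

```text
time_s: 12.22
tcp_pos: [0.6075, -0.0525, 0.0609]
ee_rot: [[-0.942, 0.335, 0.002], [0.335, 0.942, -0.0], [-0.002, 0.0, -1.0]]
wrist_force: [-0.2, -1.2, -0.4]
gripper_width: 0.163
t 12.22 tray [20.6 27.2] z 60.9 yaw_tray 0.1 zaxis [ 0.002 -0.    -1.   ] F [-0.2 -1.2 -0.4] w 0.163 q [  10.   29.  -13.    0.  -47. -120.]
delta units x 0.015 y -0.009 z -0.014 az -0.008
```

View pics/l5.png

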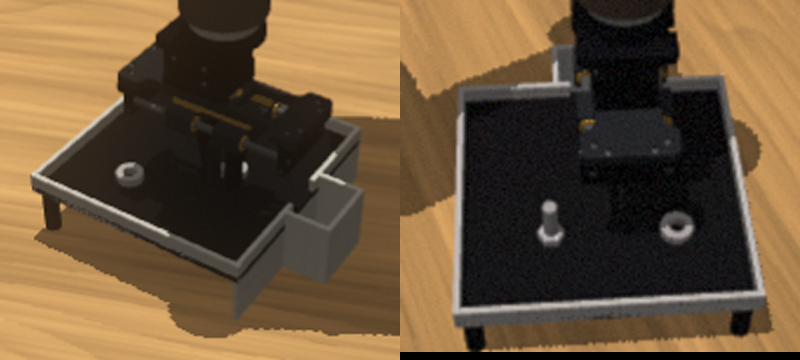

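Ring B is visible between the fingers at about (237,170), near tray (-1,27). Back off, lift and turn.

```bash
python3 -m inch '[{"jaw":214,"x":0.12,"y":-0.05,"z":0.1,"ax":0,"ay":0,"az":0},{"jaw":214,"x":0,"y":0,"z":0.5,"ax":0,"ay":0,"az":0},{"jaw":214,"x":0,"y":0,"z":0.3,"ax":0,"ay":0,"az":0.9},{"jaw":214,"x":0,"y":0,"z":0,"ax":0,"ay":0,"az":1},{"jaw":214,"x":-0.1,"y":-0.07,"z":0,"ax":0,"ay":0,"az":1},{"jaw":214,"x":-0.1,"y":-0.07,"z":0,"ax":0,"ay":0,"az":1},{"jaw":214,"x":-0.1,"y":-0.07,"z":0,"ax":0,"ay":0,"az":1},{"jaw":214,"x":-0.1,"y":-0.07,"z":0,"ax":0,"ay":0,"az":1},{"jaw":214,"x":-0.1,"y":-0.07,"z":0,"ax":0,"ay":0,"az":1},{"jaw":214,"x":-0.1,"y":-0.07,"z":0,"ax":0,"ay":0,"az":1},{"jaw":214,"x":0,"y":0,"z":0,"ax":0,"ay":0,"az":0.5}]'; python3 go.py -0.5 -11 75 90; python3 look.py l6
```

```text
time_s: 13.7
tcp_pos: [0.5867, -0.0848, 0.1215]
ee_rot: [[-0.388, -0.922, 0.009], [-0.922, 0.388, 0.007], [-0.01, -0.006, -1.0]]
wrist_force: [0.6, 0.5, 0.1]
gripper_width: 0.165
t 13.7 tray [ 11.9 -10.2] z 121.5 yaw_tray 86.8 zaxis [ 0.009  0.007 -1.   ] F [0.6 0.5 0.1] w 0.165 q [  7.  24. -12.  -0. -53. -30.]
delta units x -0.200 y 0.056 z -0.775 az 0.317
```

View pics/l6.png

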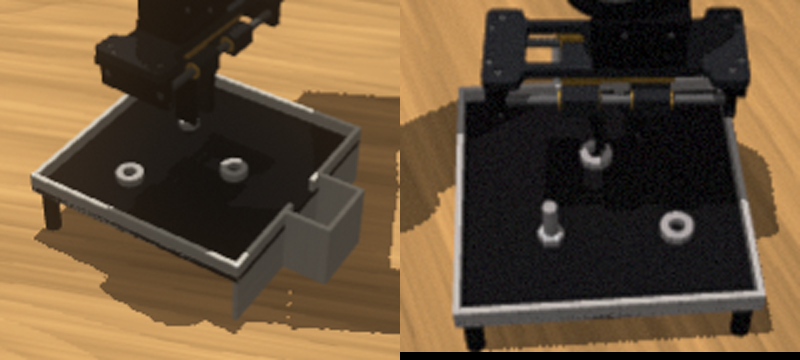

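Ring B is at about (233,165) in the left panel and (596,153) in the right. I'll compute its tray position.

```bash
python3 - <<'E'
from h import *
a=np.radians(-19.67); R=np.array([[np.cos(a),-np.sin(a)],[np.sin(a),np.cos(a)]]); t=np.array([.5789,-.0712])
s=[[233/2+195,165/2+150]]; d=[[(596-400)*170/400+230,153*170/400+190]]
for n,x in(("scene",s),("side",d)): print(n,((onz(camera_params(n),x,.065)[:,:2]-t)@R*1e3).round(1))
E
python3 -m inch '[{"jaw":214,"x":-0.2,"y":0.05,"z":0,"ax":-0.04,"ay":0.05,"az":0.3},{"jaw":214,"x":0,"y":0,"z":-0.3,"ax":0,"ay":0,"az":0},{"jaw":214,"x":0,"y":0,"z":-0.3,"ax":0,"ay":0,"az":0},{"jaw":214,"x":0,"y":0,"z":-0.1,"ax":0,"ay":0,"az":0},{"jaw":214,"x":0,"y":0,"z":0,"ax":0,"ay":0,"az":0}]'; python3 go.py -0.5 -11 60 90
```

```text
scene [[-1.9 25.2]]
side [[-0.6 23.4]]
time_s: 14.42
tcp_pos: [0.5739, -0.0809, 0.0799]
ee_rot: [[-0.339, -0.941, 0.001], [-0.941, 0.339, -0.001], [0.001, -0.001, -1.0]]
wrist_force: [-0.1, -0.5, -1.4]
gripper_width: 0.163
t 14.43 tray [ -1.4 -10.8] z 79.9 yaw_tray 89.9 zaxis [ 0.001 -0.001 -1.   ] F [-0.1 -0.5 -1.4] w 0.163 q [  8.  26. -17.   0. -48. -28.]
delta units x 0.013 y -0.008 z -0.331 az 0.014
```

```bash
python3 -m inch '[{"jaw":214,"x":0,"y":0,"z":-0.18,"ax":0,"ay":0,"az":0},{"jaw":214,"x":0,"y":0,"z":-0.15,"ax":0,"ay":0,"az":0},{"jaw":214,"x":0,"y":0,"z":0,"ax":0,"ay":0,"az":0},{"jaw":214,"x":0.045,"y":0.126,"z":0,"ax":0,"ay":0,"az":0},{"jaw":214,"x":0.045,"y":0.126,"z":0,"ax":0,"ay":0,"az":0},{"jaw":214,"x":0.045,"y":0.126,"z":0,"ax":0,"ay":0,"az":0},{"jaw":214,"x":0.045,"y":0.126,"z":0,"ax":0,"ay":0,"az":0},{"jaw":214,"x":0.045,"y":0.126,"z":0,"ax":0,"ay":0,"az":0}]'; python3 go.py 0 80 60 90
```

```text
time_s: 15.42
tcp_pos: [0.5895, -0.0404, 0.0606]
ee_rot: [[-0.338, -0.941, 0.004], [-0.941, 0.338, -0.001], [-0.0, -0.005, -1.0]]
wrist_force: [-0.0, -0.4, -1.1]
gripper_width: 0.161
t 15.43 tray [-0.4 32.5] z 60.6 yaw_tray 89.9 zaxis [ 0.004 -0.001 -1.   ] F [-0.  -0.4 -1.1] w 0.161 q [ 12.  28. -16.   0. -46. -32.]
delta units x 0.272 y 0.743 z -0.010 az 0.011
```

```bash
python3 -m inch '[{"jaw":214,"x":0.046,"y":0.126,"z":-0.01,"ax":0,"ay":0,"az":0},{"jaw":214,"x":0.046,"y":0.126,"z":0,"ax":0,"ay":0,"az":0},{"jaw":214,"x":0.046,"y":0.126,"z":0,"ax":0,"ay":0,"az":0},{"jaw":214,"x":0.046,"y":0.126,"z":0,"ax":0,"ay":0,"az":0},{"jaw":214,"x":0.046,"y":0.126,"z":0,"ax":0,"ay":0,"az":0},{"jaw":214,"x":0.03,"y":0.08,"z":0,"ax":0,"ay":0,"az":0},{"jaw":214,"x":0,"y":0,"z":0,"ax":0,"ay":0,"az":0}]'; python3 go.py 0 80 60 90; python3 look.py l7
```

```text
time_s: 16.3
tcp_pos: [0.6064, 0.0058, 0.06]
ee_rot: [[-0.338, -0.941, 0.004], [-0.941, 0.338, -0.001], [-0.0, -0.005, -1.0]]
wrist_force: [-0.0, -0.2, -0.2]
gripper_width: 0.164
t 16.3 tray [-0.  81.8] z 60.0 yaw_tray 89.9 zaxis [ 0.004 -0.001 -1.   ] F [-0.  -0.2 -0.2] w 0.164 q [ 16.  29. -14.   0. -47. -36.]
delta units x -0.010 y -0.028 z -0.001 az 0.006
```

View pics/l7.png

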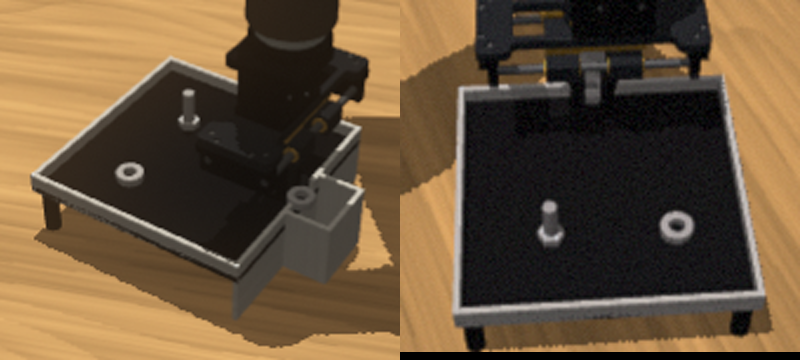

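Ring B is in the gate at about (300,195). Same finishing push.

```bash
python3 -m inch '[{"jaw":214,"x":-0.03,"y":-0.08,"z":0,"ax":0,"ay":0,"az":0},{"jaw":255,"x":0,"y":0,"z":0,"ax":0,"ay":0,"az":0},{"jaw":255,"x":0,"y":0,"z":0,"ax":0,"ay":0,"az":0},{"jaw":255,"x":0.045,"y":0.126,"z":0,"ax":0,"ay":0,"az":0},{"jaw":255,"x":0.045,"y":0.126,"z":0,"ax":0,"ay":0,"az":0},{"jaw":255,"x":0.043,"y":0.12,"z":0,"ax":0,"ay":0,"az":0},{"jaw":255,"x":0.04,"y":0.11,"z":0,"ax":0,"ay":0,"az":0},{"jaw":255,"x":0,"y":0,"z":0,"ax":0,"ay":0,"az":0}]'; python3 go.py 0 106 60 90; python3 look.py l8
```

```text
time_s: 17.4
tcp_pos: [0.6155, 0.0313, 0.0601]
ee_rot: [[-0.338, -0.941, 0.005], [-0.941, 0.338, -0.001], [-0.001, -0.005, -1.0]]
wrist_force: [0.6, 0.3, -0.0]
gripper_width: 0.001
t 17.4 tray [ -0.  108.9] z 60.1 yaw_tray 89.9 zaxis [ 0.005 -0.001 -1.   ] F [ 0.6  0.3 -0. ] w 0.001 q [ 18.  30. -12.   0. -47. -38.]
delta units x -0.016 y -0.045 z -0.001 az 0.009
```

View pics/l8.png

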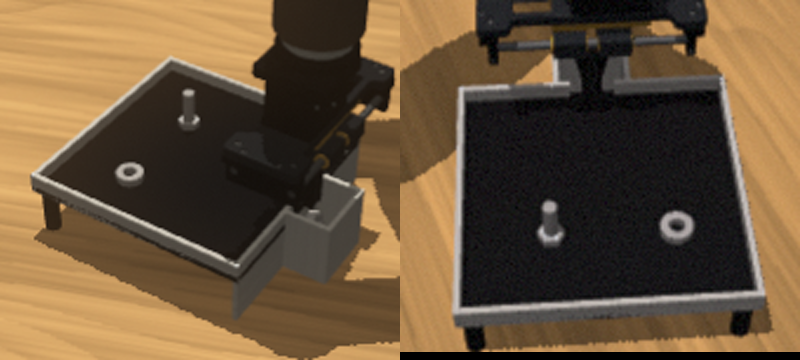

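B is off the deck, but something bright shows at (313,213) in the slot. I'll lift and inspect it on the way to ring C.

```bash
python3 -m inch '[{"jaw":255,"x":0,"y":0,"z":0.5,"ax":0,"ay":0,"az":0},{"jaw":214,"x":0,"y":0,"z":0.5,"ax":0,"ay":0,"az":-0.5},{"jaw":214,"x":0.07,"y":-0.38,"z":0,"ax":0,"ay":0,"az":-1},{"jaw":214,"x":0.07,"y":-0.38,"z":0,"ax":0,"ay":0,"az":-1},{"jaw":214,"x":0.07,"y":-0.38,"z":0,"ax":0,"ay":0,"az":-1},{"jaw":214,"x":0.07,"y":-0.38,"z":0,"ax":0,"ay":0,"az":-1},{"jaw":214,"x":0.07,"y":-0.38,"z":0,"ax":0,"ay":0,"az":-1},{"jaw":214,"x":0.07,"y":-0.38,"z":0,"ax":0,"ay":0,"az":-1},{"jaw":214,"x":0.07,"y":-0.38,"z":0,"ax":0,"ay":0,"az":-1},{"jaw":214,"x":0.07,"y":-0.38,"z":0,"ax":0,"ay":0,"az":-0.9},{"jaw":214,"x":0,"y":0,"z":0,"ax":0,"ay":0,"az":-0.5}]'; python3 go.py 95 -55.6 75 0; python3 - <<'E'
from h import *
a=capture("scene")[210:290,310:400,::-1];b=capture("side")[190:240,280:350,::-1]
cv2.imwrite("pics/s9.png",np.hstack([cv2.resize(x,(400,360),interpolation=cv2.INTER_CUBIC) for x in(a,b)]))
E
```

```text
time_s: 18.88
tcp_pos: [0.6467, -0.1602, 0.1216]
ee_rot: [[-0.927, 0.374, -0.001], [0.374, 0.927, -0.002], [0.0, -0.003, -1.0]]
wrist_force: [-0.7, 0.6, -0.0]
gripper_width: 0.164
t 18.88 tray [ 93.8 -61. ] z 121.6 yaw_tray 177.7 zaxis [-0.001 -0.002 -1.   ] F [-0.7  0.6 -0. ] w 0.164 q [   0.   31.   -1.    0.  -59. -112.]
delta units x 0.049 y 0.078 z -0.776 az 0.231
```

View pics/s9.png

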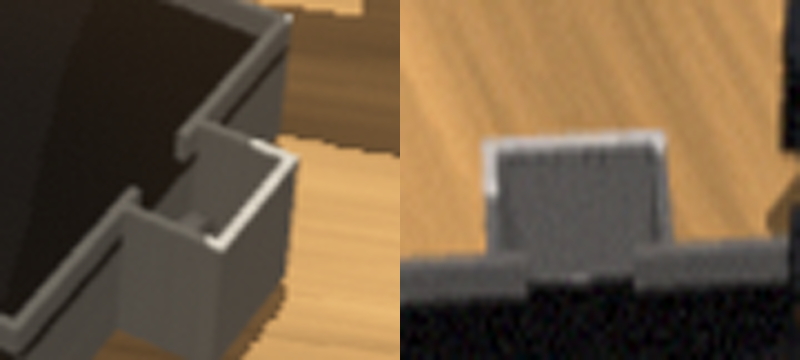

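The slot shows a ring part at (190,222) in the left panel and a faint bright spot at (580,278) on the gate edge in the right. I'll check where deck-level and floor points project.

```bash
python3 - <<'E'
from h import *
a=np.radians(-19.67); R=np.array([[np.cos(a),-np.sin(a)],[np.sin(a),np.cos(a)]]); t=np.array([.5789,-.0712])
T=lambda x,y,z:np.r_[R@np.array([x,y])/1e3+t,z/1e3]
ps,pd=camera_params("scene"),camera_params("side")
for q in [(0,105,55),(-20,105,55),(20,105,55),(0,105,45),(0,112,41),(0,112,50),(0,120,31),(0,147,20)]:
    u=proj(ps,[T(*q)])[0]; v=proj(pd,[T(*q)])[0]
    print(q,"scenezoom",((u-[310,210])*[400/90,360/80]).round(),"sidezoom",(400+(v[0]-280)*400/70).round(),((v[1]-190)*360/50).round())
im=capture("scene")[:,:,::-1][235:275,335:380]
cl=cv2.convertScaleAbs(im,alpha=2.2,beta=-60)
im2=capture("side")[:,:,::-1][205:235,295:330]
cv2.imwrite("pics/s10.png",np.hstack([cv2.resize(cl,(400,356),interpolation=cv2.INTER_CUBIC),cv2.resize(cv2.convertScaleAbs(im2,alpha=2),(400,356),interpolation=cv2.INTER_CUBIC)]))
E
```

```text
(0, 105, 55) scenezoom [161. 187.] sidezoom 579.0 277.0
(-20, 105, 55) scenezoom [183. 161.] sidezoom 526.0 280.0
(20, 105, 55) scenezoom [138. 213.] sidezoom 632.0 274.0
(0, 105, 45) scenezoom [160. 204.] sidezoom 579.0 299.0
(0, 112, 41) scenezoom [173. 217.] sidezoom 578.0 291.0
(0, 112, 50) scenezoom [174. 201.] sidezoom 578.0 271.0
(0, 120, 31) scenezoom [188. 241.] sidezoom 577.0 294.0
(0, 147, 20) scenezoom [241. 283.] sidezoom 573.0 253.0
```

View pics/s10.png

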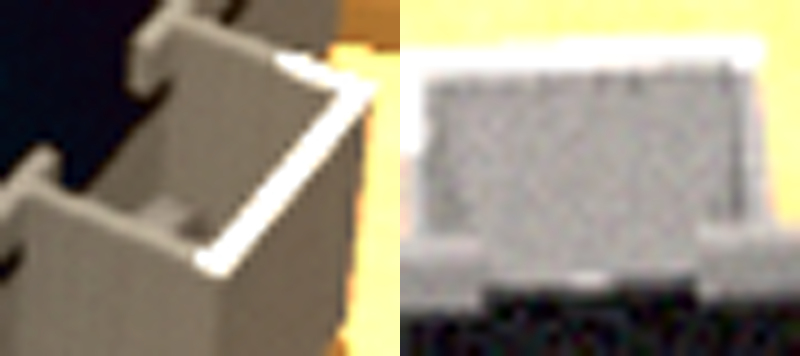

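The spot fits a ring standing on edge in the slot, with its top at z ≈ 40 mm. That is 15 mm below deck level, so it's in, and I'll watch how the third ring settles. Next, ring C.

```bash
python3 -m inch '[{"jaw":214,"x":0.05,"y":0.07,"z":0,"ax":0,"ay":0,"az":0.23},{"jaw":214,"x":0,"y":0,"z":-0.3,"ax":0,"ay":0,"az":0},{"jaw":214,"x":0,"y":0,"z":-0.3,"ax":0,"ay":0,"az":0},{"jaw":214,"x":0,"y":0,"z":-0.1,"ax":0,"ay":0,"az":0},{"jaw":214,"x":0,"y":0,"z":0,"ax":0,"ay":0,"az":0}]'; python3 go.py 95 -55.6 60 0
```

```text
time_s: 19.7
tcp_pos: [0.6491, -0.1521, 0.0759]
ee_rot: [[-0.947, 0.322, -0.003], [0.322, 0.947, -0.002], [0.003, -0.003, -1.0]]
wrist_force: [-0.5, -0.0, -0.7]
gripper_width: 0.16
t 19.7 tray [ 93.3 -52.5] z 75.9 yaw_tray 0.9 zaxis [-0.003 -0.002 -1.   ] F [-0.5 -0.  -0.7] w 0.16 q [   1.   33.   -3.    0.  -54. -110.]
delta units x 0.009 y -0.057 z -0.265 az -0.086
```

```bash
python3 -m inch '[{"jaw":214,"x":0.01,"y":-0.06,"z":-0.15,"ax":0,"ay":0,"az":-0.08},{"jaw":214,"x":0,"y":0,"z":-0.12,"ax":0,"ay":0,"az":0},{"jaw":214,"x":0,"y":0,"z":0,"ax":0,"ay":0,"az":0},{"jaw":214,"x":-0.126,"y":0.045,"z":0,"ax":0,"ay":0,"az":0},{"jaw":214,"x":-0.126,"y":0.045,"z":0,"ax":0,"ay":0,"az":0},{"jaw":214,"x":-0.126,"y":0.045,"z":0,"ax":0,"ay":0,"az":0},{"jaw":214,"x":-0.126,"y":0.045,"z":0,"ax":0,"ay":0,"az":0}]'; python3 go.py 21.6 -55.6 60 0
```

```text
time_s: 20.58
tcp_pos: [0.6186, -0.1446, 0.0602]
ee_rot: [[-0.942, 0.336, -0.0], [0.336, 0.942, -0.002], [-0.001, -0.002, -1.0]]
wrist_force: [0.7, -0.7, -0.6]
gripper_width: 0.165
t 20.57 tray [ 62.1 -55.8] z 60.2 yaw_tray 0.0 zaxis [-0.    -0.002 -1.   ] F [ 0.7 -0.7 -0.6] w 0.165 q [   1.   32.   -9.    0.  -49. -111.]
delta units x -0.634 y 0.229 z -0.003 az -0.002
```

```bash
python3 -m inch '[{"jaw":214,"x":-0.126,"y":0.045,"z":0,"ax":0,"ay":0,"az":0},{"jaw":214,"x":-0.126,"y":0.045,"z":0,"ax":0,"ay":0,"az":0},{"jaw":214,"x":-0.126,"y":0.045,"z":0,"ax":0,"ay":0,"az":0},{"jaw":214,"x":-0.12,"y":0.045,"z":0,"ax":0,"ay":0,"az":0},{"jaw":214,"x":-0.08,"y":0.03,"z":0,"ax":0,"ay":0,"az":0},{"jaw":214,"x":0,"y":0,"z":0,"ax":0,"ay":0,"az":0}]'; python3 go.py 21.6 -55.6 60 0; python3 look.py l11
```

```text
time_s: 21.32
tcp_pos: [0.5809, -0.1308, 0.0608]
ee_rot: [[-0.942, 0.336, 0.0], [0.336, 0.942, -0.002], [-0.001, -0.001, -1.0]]
wrist_force: [-0.2, 0.1, -0.8]
gripper_width: 0.162
t 21.32 tray [ 21.9 -55.4] z 60.8 yaw_tray 0.1 zaxis [ 0.    -0.002 -1.   ] F [-0.2  0.1 -0.8] w 0.162 q [   3.   28.  -15.    0.  -46. -113.]
delta units x -0.006 y -0.001 z -0.013 az -0.005
```

View pics/l11.png

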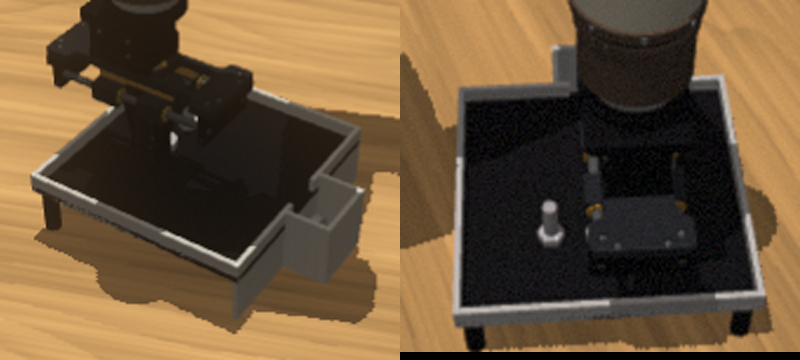

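Ring C sits at x ≈ 0 in front of the fingers, and the bolt still stands at (550,235) in the right panel. Lift and turn behind C, staying above the bolt.

```bash
python3 -m inch '[{"jaw":214,"x":0.12,"y":-0.05,"z":0.1,"ax":0,"ay":0,"az":0},{"jaw":214,"x":0,"y":0,"z":0.5,"ax":0,"ay":0,"az":0},{"jaw":214,"x":0,"y":0,"z":0.4,"ax":0,"ay":0,"az":0.9},{"jaw":214,"x":0,"y":0,"z":0,"ax":0,"ay":0,"az":1},{"jaw":214,"x":-0.13,"y":-0.065,"z":0,"ax":0,"ay":0,"az":1},{"jaw":214,"x":-0.13,"y":-0.065,"z":0,"ax":0,"ay":0,"az":1},{"jaw":214,"x":-0.13,"y":-0.065,"z":0,"ax":0,"ay":0,"az":1},{"jaw":214,"x":-0.13,"y":-0.065,"z":0,"ax":0,"ay":0,"az":1},{"jaw":214,"x":-0.13,"y":-0.065,"z":0,"ax":0,"ay":0,"az":1},{"jaw":214,"x":-0.13,"y":-0.065,"z":0,"ax":0,"ay":0,"az":1},{"jaw":214,"x":0,"y":0,"z":0,"ax":0,"ay":0,"az":0.8},{"jaw":214,"x":0,"y":0,"z":0,"ax":0,"ay":0,"az":0}]'; python3 go.py 0 -93 75 90; python3 look.py l12
```

```text
time_s: 22.92
tcp_pos: [0.5503, -0.1619, 0.1283]
ee_rot: [[-0.34, -0.941, 0.013], [-0.941, 0.34, 0.005], [-0.009, -0.01, -1.0]]
wrist_force: [0.4, 0.8, 0.2]
gripper_width: 0.16
t 22.93 tray [  3.6 -95. ] z 128.3 yaw_tray 89.8 zaxis [ 0.013  0.005 -1.   ] F [0.4 0.8 0.2] w 0.16 q [ -0.  22. -15.  -0. -53. -19.]
delta units x -0.046 y 0.052 z -0.888 az 0.018
```

View pics/l12.png

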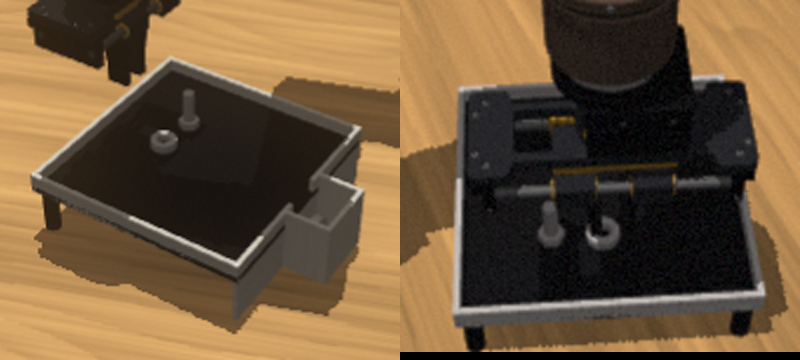

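Ring C is at (164,138) left and (603,232) right.

```bash
python3 - <<'E'
from h import *
a=np.radians(-19.67); R=np.array([[np.cos(a),-np.sin(a)],[np.sin(a),np.cos(a)]]); t=np.array([.5789,-.0712])
s=[[164/2+195,138/2+150]]; d=[[(603-400)*170/400+230,232*170/400+190]]
for n,x in(("scene",s),("side",d)): print(n,((onz(camera_params(n),x,.065)[:,:2]-t)@R*1e3).round(1))
E
python3 -m inch '[{"jaw":214,"x":-0.045,"y":0.05,"z":-0.1,"ax":-0.03,"ay":0.07,"az":0},{"jaw":214,"x":0,"y":0,"z":-0.3,"ax":0,"ay":0,"az":0},{"jaw":214,"x":0,"y":0,"z":-0.3,"ax":0,"ay":0,"az":0},{"jaw":214,"x":0,"y":0,"z":-0.15,"ax":0,"ay":0,"az":0},{"jaw":214,"x":0,"y":0,"z":0,"ax":0,"ay":0,"az":0}]'; python3 go.py 0 -93 60 90
```

```text
scene [[ -0.3 -55.7]]
side [[  0.1 -58.9]]
time_s: 23.65
tcp_pos: [0.5474, -0.1578, 0.0747]
ee_rot: [[-0.344, -0.939, -0.002], [-0.939, 0.344, -0.002], [0.002, 0.002, -1.0]]
wrist_force: [0.6, 0.3, -0.1]
gripper_width: 0.161
t 23.65 tray [ -0.5 -92.1] z 74.7 yaw_tray 89.6 zaxis [-0.002 -0.002 -1.   ] F [ 0.6  0.3 -0.1] w 0.161 q [  0.  25. -18.   0. -47. -20.]
delta units x 0.003 y -0.017 z -0.246 az 0.044
```

```bash
python3 -m inch '[{"jaw":214,"x":0,"y":-0.02,"z":-0.14,"ax":0,"ay":0,"az":0.04},{"jaw":214,"x":0,"y":0,"z":-0.11,"ax":0,"ay":0,"az":0},{"jaw":214,"x":0,"y":0,"z":0,"ax":0,"ay":0,"az":0},{"jaw":214,"x":0.045,"y":0.126,"z":0,"ax":0,"ay":0,"az":0},{"jaw":214,"x":0.045,"y":0.126,"z":0,"ax":0,"ay":0,"az":0},{"jaw":214,"x":0.045,"y":0.126,"z":0,"ax":0,"ay":0,"az":0},{"jaw":214,"x":0.045,"y":0.126,"z":0,"ax":0,"ay":0,"az":0},{"jaw":214,"x":0.045,"y":0.126,"z":0,"ax":0,"ay":0,"az":0},{"jaw":214,"x":0.045,"y":0.126,"z":0,"ax":0,"ay":0,"az":0},{"jaw":214,"x":0.045,"y":0.126,"z":0,"ax":0,"ay":0,"az":0},{"jaw":214,"x":0.045,"y":0.126,"z":0,"ax":0,"ay":0,"az":0}]'; python3 go.py 0 80 60 90
```

```text
time_s: 25.02
tcp_pos: [0.5719, -0.0943, 0.0607]
ee_rot: [[-0.337, -0.942, 0.001], [-0.942, 0.337, -0.002], [0.001, -0.002, -1.0]]
wrist_force: [0.1, 0.7, 0.8]
gripper_width: 0.159
t 25.02 tray [  1.1 -24.1] z 60.7 yaw_tray 90.0 zaxis [ 0.001 -0.002 -1.   ] F [0.1 0.7 0.8] w 0.159 q [  7.  27. -18.   0. -45. -27.]
delta units x 0.566 y 1.640 z -0.011 az 0.000
```

```bash
python3 -m inch '[{"jaw":214,"x":0.044,"y":0.127,"z":-0.01,"ax":0,"ay":0,"az":0},{"jaw":214,"x":0.044,"y":0.127,"z":0,"ax":0,"ay":0,"az":0},{"jaw":214,"x":0.044,"y":0.127,"z":0,"ax":0,"ay":0,"az":0},{"jaw":214,"x":0.044,"y":0.127,"z":0,"ax":0,"ay":0,"az":0},{"jaw":214,"x":0.044,"y":0.127,"z":0,"ax":0,"ay":0,"az":0},{"jaw":214,"x":0.044,"y":0.127,"z":0,"ax":0,"ay":0,"az":0},{"jaw":214,"x":0.044,"y":0.127,"z":0,"ax":0,"ay":0,"az":0},{"jaw":214,"x":0.044,"y":0.127,"z":0,"ax":0,"ay":0,"az":0},{"jaw":214,"x":0.044,"y":0.127,"z":0,"ax":0,"ay":0,"az":0},{"jaw":214,"x":0,"y":0,"z":0,"ax":0,"ay":0,"az":0}]'; python3 go.py 0 80 60 90
```

```text
time_s: 26.28
tcp_pos: [0.5975, -0.0203, 0.0601]
ee_rot: [[-0.336, -0.942, 0.002], [-0.942, 0.336, -0.002], [0.001, -0.002, -1.0]]
wrist_force: [0.1, -1.2, 0.2]
gripper_width: 0.16
t 26.27 tray [ 0.4 54.2] z 60.1 yaw_tray 90.0 zaxis [ 0.002 -0.002 -1.   ] F [ 0.1 -1.2  0.2] w 0.16 q [ 14.  29. -15.   0. -46. -33.]
delta units x 0.138 y 0.407 z -0.001 az -0.004
```

```bash
python3 -m inch '[{"jaw":214,"x":0.044,"y":0.127,"z":0,"ax":0,"ay":0,"az":0},{"jaw":214,"x":0.044,"y":0.127,"z":0,"ax":0,"ay":0,"az":0},{"jaw":214,"x":0.044,"y":0.12,"z":0,"ax":0,"ay":0,"az":0},{"jaw":214,"x":0,"y":0,"z":0,"ax":0,"ay":0,"az":0}]'; python3 go.py 0 80 60 90; python3 look.py l13
```

```text
time_s: 26.78
tcp_pos: [0.606, 0.0036, 0.06]
ee_rot: [[-0.336, -0.942, 0.001], [-0.942, 0.336, -0.002], [0.002, -0.002, -1.0]]
wrist_force: [-0.9, -0.0, -0.3]
gripper_width: 0.161
t 26.77 tray [ 0.3 79.6] z 60.0 yaw_tray 90.0 zaxis [ 0.001 -0.002 -1.   ] F [-0.9 -0.  -0.3] w 0.161 q [ 16.  29. -14.   0. -47. -35.]
delta units x -0.002 y 0.009 z 0.000 az -0.002
```

View pics/l13.png

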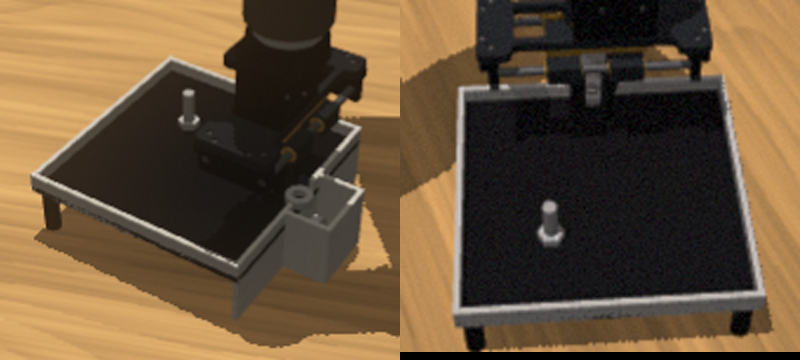

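Ring C is in the gate at about (298,194). Final push through.

```bash
python3 -m inch '[{"jaw":214,"x":-0.03,"y":-0.08,"z":0,"ax":0,"ay":0,"az":0},{"jaw":255,"x":0,"y":0,"z":0,"ax":0,"ay":0,"az":0},{"jaw":255,"x":0,"y":0,"z":0,"ax":0,"ay":0,"az":0},{"jaw":255,"x":0.045,"y":0.126,"z":0,"ax":0,"ay":0,"az":0},{"jaw":255,"x":0.045,"y":0.126,"z":0,"ax":0,"ay":0,"az":0},{"jaw":255,"x":0.043,"y":0.12,"z":0,"ax":0,"ay":0,"az":0},{"jaw":255,"x":0.04,"y":0.11,"z":0,"ax":0,"ay":0,"az":0},{"jaw":255,"x":0,"y":0,"z":0,"ax":0,"ay":0,"az":0},{"jaw":255,"x":-0.04,"y":-0.11,"z":0,"ax":0,"ay":0,"az":0},{"jaw":255,"x":-0.1,"y":-0.27,"z":0,"ax":0,"ay":0,"az":0},{"jaw":255,"x":0,"y":0,"z":1,"ax":0,"ay":0,"az":0},{"jaw":255,"x":-0.2,"y":-0.6,"z":0.8,"ax":0,"ay":0,"az":0}]'; python3 go.py; python3 look.py l14;  python3 - <<'E'
from h import *
a=capture("scene")[225:275,330:385,::-1];b=capture("side")[200:240,285:340,::-1]
cv2.imwrite("pics/s14.png",np.hstack([cv2.resize(cv2.convertScaleAbs(x,alpha=1.8),(400,360),interpolation=cv2.INTER_CUBIC) for x in(a,b)]))
E
```

```text
time_s: 28.38
tcp_pos: [0.5899, -0.0333, 0.1653]
ee_rot: [[-0.336, -0.942, -0.01], [-0.942, 0.336, -0.005], [0.008, 0.008, -1.0]]
wrist_force: [0.2, -0.1, 1.7]
gripper_width: 0.003
t 28.38 tray [-2.4 39.4] z 165.3 yaw_tray 90.0 zaxis [-0.01  -0.005 -1.   ] F [ 0.2 -0.1  1.7] w 0.003 q [ 13.  22.  -9.   0. -60. -32.]
```

View pics/l14.png

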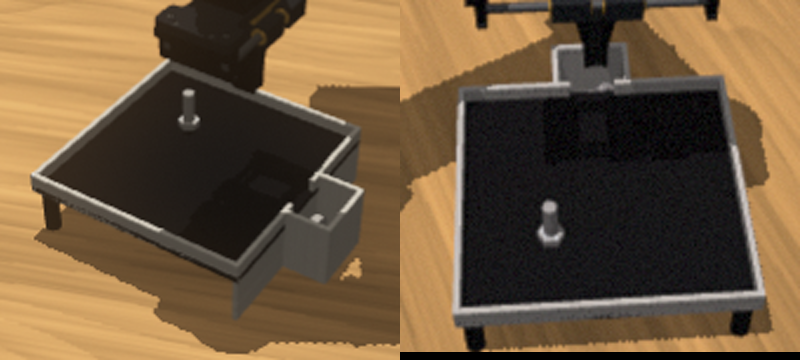

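View pics/s14.png

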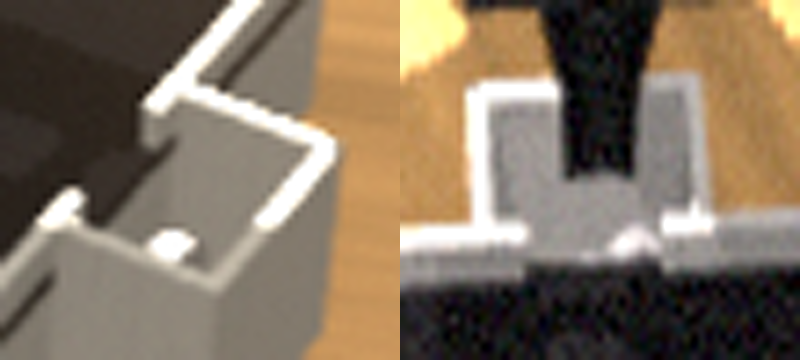

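The deck now holds only the bolt. One ring in the slot stands up, its top at about (172,238) left and (632,238) right. I'll triangulate it and look from above with the wrist camera, after raising the hand well above the spray can.

```bash
python3 -m inch '[{"jaw":255,"x":0,"y":0,"z":0.9,"ax":0.05,"ay":-0.05,"az":0},{"jaw":255,"x":0.1,"y":0.3,"z":0.9,"ax":0,"ay":0,"az":0},{"jaw":255,"x":0.3,"y":0.8,"z":0.1,"ax":0,"ay":0,"az":0},{"jaw":255,"x":0.3,"y":0.8,"z":0,"ax":0,"ay":0,"az":0},{"jaw":255,"x":0.2,"y":0.5,"z":0,"ax":0,"ay":0,"az":0},{"jaw":255,"x":0,"y":0,"z":0,"ax":0,"ay":0,"az":0}]'; python3 go.py; python3 - <<'E'
from h import *
a=np.radians(-19.67); R=np.array([[np.cos(a),-np.sin(a)],[np.sin(a),np.cos(a)]]); t=np.array([.5789,-.0712])
ps,pd=camera_params("scene"),camera_params("side")
P=[K(p)@np.c_[p["R"],p["t"]] for p in (ps,pd)]
q=[cv2.undistortPoints(np.array(x,float).reshape(-1,1,2),K(p),p["D"],P=K(p)).reshape(-1,2).T for x,p in(([353.6,257.5],ps),([316.9,226.2],pd))]
X=cv2.triangulatePoints(P[0],P[1],*q); X=(X[:3]/X[3]).ravel()
print("ring top tray",((X[:2]-t)@R*1e3).round(1),"z",(X[2]*1e3).round(1))
pw=camera_params("wrist")
print("slot in wrist",proj(pw,[np.r_[R@[0,.126]+t,.05]]))
cv2.imwrite("pics/w15.png",capture("wrist")[:,:,::-1])
E
```

```text
time_s: 29.32
tcp_pos: [0.6386, 0.1122, 0.2698]
ee_rot: [[-0.344, -0.939, -0.022], [-0.939, 0.344, 0.003], [0.005, 0.022, -1.0]]
wrist_force: [-0.1, -0.5, -0.0]
gripper_width: 0.001
t 29.32 tray [ -5.5 192.8] z 269.8 yaw_tray 89.6 zaxis [-0.022  0.003 -1.   ] F [-0.1 -0.5 -0. ] w 0.001 q [ 24.  24.  10.  -1. -77. -44.]
ring top tray [  7.9 121.7] z 50.5
slot in wrist [[308.83895177 161.15086999]]
```

View pics/w15.png

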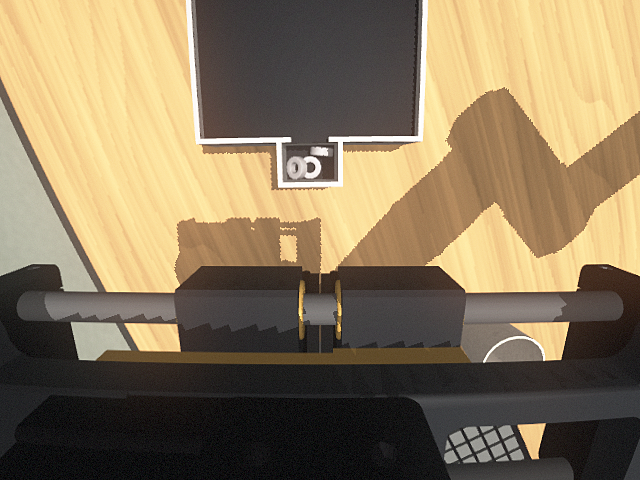

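```bash
python3 -c "
import cv2
a=cv2.imread('pics/w15.png')[125:200,260:360]
cv2.imwrite('pics/w15z.png',cv2.resize(a,None,fx=7,fy=7,interpolation=cv2.INTER_CUBIC))"
```

```text
(no output)
```

View pics/w15z.png

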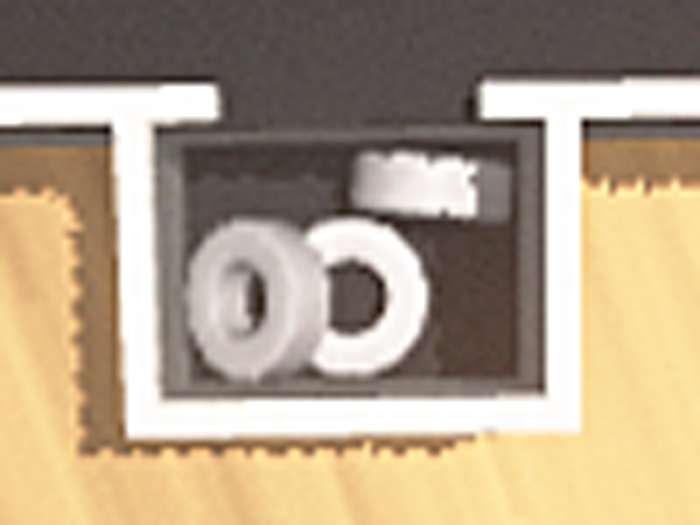

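From above, all three rings are down in the slot: one flat, one leaning on it at (255,300), and one on edge by the deck side at (430,185). Next I'll compare the neighbouring objects with the first picture.

```bash
python3 -m inch '[{"jaw":255,"x":0,"y":0,"z":0,"ax":0,"ay":0,"az":0},{"jaw":255,"x":0,"y":0,"z":0,"ax":0,"ay":0,"az":0},{"jaw":255,"x":0,"y":0,"z":0,"ax":0,"ay":0,"az":0},{"jaw":255,"x":0,"y":0,"z":0,"ax":0,"ay":0,"az":0}]'; python3 go.py; python3 - <<'E'
from h import *
cv2.imwrite("pics/f1.png",capture("scene")[:,:,::-1])
a=cv2.imread("pics/f1.png");b=cv2.imread("pics/scene0.png")
for n,(r0,r1,c0,c1) in dict(cup=(200,255,490,545),spray=(255,345,475,530),driver=(175,250,130,160),bolt=(190,220,280,300)).items():
    print(n,cv2.phaseCorrelate(cv2.cvtColor(a[r0:r1,c0:c1],6).astype(np.float32),cv2.cvtColor(b[r0:r1,c0:c1],6).astype(np.float32)))
E
```

```text
time_s: 29.88
tcp_pos: [0.637, 0.1081, 0.2687]
ee_rot: [[-0.348, -0.937, -0.025], [-0.938, 0.348, 0.002], [0.007, 0.025, -1.0]]
wrist_force: [0.5, 0.1, 0.6]
gripper_width: 0.004
t 29.88 tray [ -5.7 188.3] z 268.7 yaw_tray 89.3 zaxis [-0.025  0.002 -1.   ] F [0.5 0.1 0.6] w 0.004 q [ 24.  23.   9.  -1. -77. -44.]
cup ((0.001504535686848385, 0.016411214325614765), 0.9989602755175696)
spray ((-0.1792500865033837, 0.15305582275706087), 0.6668402764532301)
driver ((-0.17762675498804725, 0.715514112904323), 0.6159782401190864)
bolt ((-0.013665116746915729, 0.028895393344189557), 0.9988689012328784)
```

View pics/f1.png

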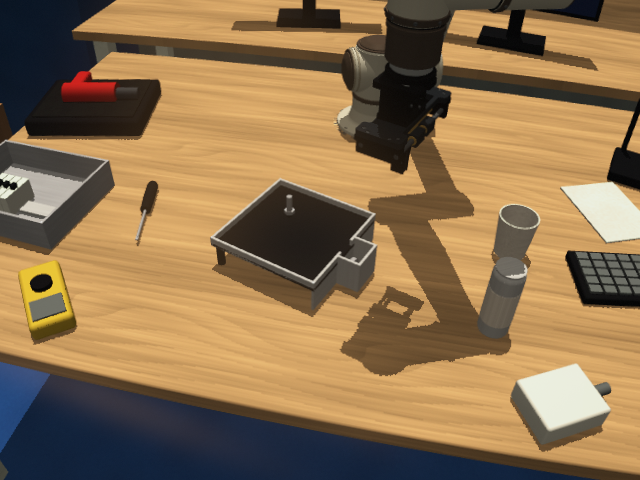

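The deck holds only the standing bolt. The cup, spray can and screwdriver are where they started; only the shadows changed. The hand is clear, so I'm handing the job in.

```bash
python3 -c "
from station import *
print(finish_job())"
```

```text
the job is handed in; nothing more can be done
None
```

All three rings are in the slot, and the job was handed in at about 30 s of the 67 s allowed. I swept them one at a time with the jaws held about 14 mm apart. Each ring went sideways onto the tray's centre line, along it into the gate, and then over the edge with the jaws shut.

**Rings:** A wrist-camera view from above shows all three down in the slot: one flat, one leaning on it, and one on edge against the deck side. They did not all settle flat. The highest ring point measured is about z = 50 mm, roughly 5 mm below deck level.

**Bolt and neighbours:** The bolt still stands where it was, with an image shift under 0.05 px, and the cup is just as still. The same check was weak for the spray can and screwdriver (correlation about 0.6–0.7, screwdriver shift 0.7 px). I put that down to the arm's shadow having moved, and both look unmoved in the picture.

**Hand and forces:** The hand finished clear, about 27 cm up, with no load on the wrist. Wrist force stayed under 2 N in every reading I took.

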